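# Rake the brass ring out from under the low shelf

### The arm

A 6-joint arm with a two-finger parallel gripper is mounted at the origin on the work surface. World frame = base frame: x ahead of the robot, y to its left, z up, the work surface at z = 0. Lengths are in m, angles in rad, forces in N, time in s.
With the tool pointing down it reaches from about 0.25 to 0.725 m from the base axis. Payload 4 kg.
Tool frame: the origin (TCP) lies midway between the tips of the shut fingers; the grasp point (between the pads) lies 19 mm behind it; z points along the fingers, y is the direction in which the jaws open and shut (so a half turn about z gives the same grasp; the last joint's range is limited). The gripper opens to 85 mm and grips with 20 to 120 N. Pads are 22 mm wide; open, the fingers measure 114 mm over their backs; the gripper's body (76 mm by 85 mm) begins 54 mm behind the grasp point. The pads swing forward as they close: fully open they stand 13 mm farther back than shut.
Start: joints at [1.274, 0.241, 0.005, 1.335, 0, 1.571], TCP at [0.146, 0.478, 0.231] pointing down, gripper open.
Joint ranges: [-2.72, 2.72], [-1.05, 1.87], [-1.09, 1.28], [-1.99, 2.15], [-1.42, 1.44], [-3.14, 3.14]. Speed limits (rad/s): [2.79, 2.79, 3.14, 3.14, 3.14, 3.14].

### API

Orientations are given as a unit quaternion [x, y, z, w].
In Python, from workcell import monitor, cams, order gives the robot as it stands.
- The arm moves only by the tool send_rows, never from a script. Its argument "moves" is a list of rows, each a list of 4 numbers: the shift along the tool's x, y, z as a fraction of full scale, then the turn about the tool's z as a fraction of full scale. A call has 1 to 20 rows; each row shifts and turns the commanded pose from where the row before left it, along the tool's axes as they then stand; what a row does not reach is not made up. Full scale, the value 1, is 100 cm for a shift and 0.1 rad for a turn. A row lasts 1/10 s, in which the tool goes at most 50 mm and 8.59 degrees, less where a joint would pass 70% of its speed; a pose out of reach is approached as far as the arm can. A call with a number of a shift or a turn outside -1 to 1 is refused whole. A call with a gripper value outside its range is refused whole. "claw" is the gripper's target within -1 to 1 (fully open at 1, half-way at 0, shut at -1), set as the call begins (left out, the last holds). The fingers move at their own pace and stop on an object; the grip force is fixed at half the most. Time passes only in rows, so rows that do not move let the fingers close. It gives the time, the measured TCP pose, the force and the opening at its end, in the units of the state.
- monitor.get_obs(): the state, without advancing time (a new reading comes with each control period).
- cams.camera(name): name is "scene" or "top" or "wrist"; returns (picture, depth): 420x560x3 uint8, blue, green, red; 420x560 float32, m along the optical axis (not along the pixel's ray), 0 where there is no reading.
- cams.camera_info(name): a dict with "intrinsics" (3x3 intrinsics, pixels), "T" (4x4, takes a point from camera to world coordinates); the wrist camera has in their place "mount" (4x4, takes a point from camera to tool coordinates, whose origin is the TCP and whose axes are the flange's). Camera axes: x right, y up, looking along -z (the intrinsics and any distortion apply to the point x, -y, -z); pixel columns grow to the right and rows downward; lengths in m; the calibration is good to about 2 mm. A picture is of the moment at which its call begins: read the wrist's pose just before it. camera_info takes no time and is no camera call.
- order.job_done(): hands the job in, once; it reports no verdict.
The state is a dict: "clock": time; "joint_pos": joint angles; "joint_vel": joint speeds; "tau": joint torques, N m; "eef_pos": TCP position; "tool_rot": TCP orientation; "ft_force": force on the tool from outside, world axes, zero at the start; "ft_torque": the same for the moment, N m; "grip_width": finger opening in m.
Only numpy, scipy, OpenCV 4.12 (cv2) and the standard library are available. Lean on these libraries where they do the work, as an engineer would, in place of code of your own. Each camera call takes 0.05 s, during which the arm holds its last target.

### The job

The brass ring of the model kit has rolled under the low clear shelf on the desk. Take the flat rake by its orange handle, slide its head under the shelf from the robot's side, get it behind the brass ring and drag the ring out until it lies wholly in the open in front of the shelf, then let go of the rake, leaving it standing flat on the desk. Do not touch the brass ring with the gripper, and leave the blue ring lying where it is.

Things in the scene. Friction and masses are not known exactly. Their poses are not given: they have to be found in the camera images.
- shelf: Clear sheet with dark front and back edges on white ends, fixed. 140 deep (x), 340 wide (y), open front and back, 34 mm free height, top 40; fixed decor on it, above its ends, to 90 high. Origin: on desk under its centre; front edge (robot's side) at x = -70, +x to the back, +y left. Turned up to 7 degrees. Both rings are under it, 35-58 mm behind the front edge, one 60-85 mm left, one right of the middle.
- rake_grip (a point): Centre of rake's orange handle: 34 (x) by 18 (y, grip across) by 70 high; 35 mm above rake's underside/desk. Black level blade along +x, 16 wide, from 12 to 17 mm above the underside (rings pass beneath), to a crosspiece 130-138 mm ahead, 52 wide in y, 17 high, down to desk; end tabs 4 wide reach back to 122 mm: pocket 44 wide. Dragged ring's centre is 118 mm ahead. 130 g.
- brass_ring_mid (a point): Brass-coloured flat ring, the one wanted: 24 outside diameter, 12 hole, 6 thick, about 17 g, lying flat; this point is its centre, 3 mm above the desk.
- blue_ring_mid (a point): Blue plastic ring of the same size, also flat under the shelf at its other side, to be left alone; this point is its centre, 3 mm above the desk.
Things that resemble listed ones, but are neither listed nor needed, are in the scene too. There is more than one size of the part that bears rake_grip; the job needs the largest.

How it is judged:
On the way:
1. the rake's head is behind the brass ring while the ring is still under the shelf (x of brass_ring_mid in the frame of shelf above -0.07 m and x of brass_ring_mid in the frame of rake_grip between 0.05 and 0.13 m and y of brass_ring_mid in the frame of rake_grip between -0.03 and 0.03 m and height (world z) of rake_grip below 0.055 m), for 0.05 s.
At the end, for the whole second after the job is handed in: The brass ring lies at rest on the desk wholly in front of the shelf's front edge (centre 12 to 180 mm before it, within 200 mm of its middle line), the blue ring is within 20 mm of its start, and the released rake stands at rest flat on the desk (within 10 degrees) (x of brass_ring_mid in the frame of shelf between -0.25 and -0.082 m and y of brass_ring_mid in the frame of shelf between -0.2 and 0.2 m and height (world z) of brass_ring_mid below 0.012 m and distance of blue_ring_mid from where it was at the start of the episode below 0.02 m and height (world z) of rake_grip below 0.045 m and angle between rake_grip's own z axis and vertical below 0.17 rad and linear speed of each of brass_ring, rake below 0.02 m/s); the robot touches nothing.
It fails at once if the gripper or arm touches the brass ring (contact force between any of the fingers, the arm and brass_ring above 0.3 N).
It fails at once if the blue ring is moved by more than 20 mm (distance of blue_ring_mid from where it was at the start of the episode above 0.02 m).
It also fails if it takes over 42 s, if anything falls off the work surface, if the arm or the gripper's body presses on something with over 40 N, if the wrist force passes 120 N, or if a joint passes its speed limit or range.

## Working session

There is one attempt and no reset: what is moved stays moved. The work goes in short steps, Python scripts to look and compute and a tool call to move; the robot and the scene stay as the last step left them, time stands still between calls to the robot, and variables do not carry over. Pictures are saved under pics/ and viewed, and the job is handed in when it is done.

Besides the shell and the picture viewer there is one more tool, called after "Request:" as name(argument=value, ...), one argument or row to a line, values as JSON. send_rows: Moves the arm, as the interface text tells. Its arguments: {"type":"object","properties":{"moves":{"type":"array","items":{"type":"array","items":{"type":"number","minimum":-1,"maximum":1}}},"claw":{"type":"number"}},"required":["moves"]}

```bash
mkdir -p pics; cat > h.py <<'E'
import numpy as np,cv2
from workcell import monitor,cams,order
def snap(n,f):
    p,d=cams.camera(n); cv2.imwrite(f'pics/{f}.png',p); np.save(f'pics/{f}.npy',d); return p,d
E
python3 - <<'E'
from h import *
o=monitor.get_obs(); print(o)
for n in('scene','top'):
    snap(n,n+'0'); i=cams.camera_info(n); print(n,i)
print(cams.camera_info('wrist'))
E
```

```text
{'clock': 0.0, 'joint_pos': array([ 1.27400216e+00,  2.41408065e-01,  3.69272482e-03,  1.33524176e+00,
       -1.76417868e-05,  1.57075430e+00]), 'joint_vel': array([ 0.00040959, -0.00128783,  0.00128844, -0.001183  , -0.00026611,
        0.00024713]), 'tau': array([-2.37254517e-04, -3.72318685e+01,  2.52407134e+01,  1.70592719e-02,
       -7.37150594e-05,  4.35635314e-06]), 'eef_pos': array([0.14603874, 0.47750226, 0.23040343]), 'tool_rot': array([ 1.47832146e-01,  9.89011875e-01, -1.06981281e-03, -1.51036867e-04]), 'ft_force': array([-0.78585322,  0.48880783, -0.19156667]), 'ft_torque': array([0.0171775 , 0.00878127, 0.05574201]), 'grip_width': 0.08545587678631188}
scene {'intrinsics': array([[408.77582618,   0.        , 277.77104847],
       [  0.        , 408.77582618, 204.5455384 ],
       [  0.        ,   0.        ,   1.        ]]), 'T': array([[ 0.16686582, -0.59278728,  0.78788263,  1.11828856],
       [ 0.98577095,  0.08386222, -0.14568036, -0.17476361],
       [ 0.02028387,  0.80098088,  0.59834622,  0.52766894],
       [ 0.        ,  0.        ,  0.        ,  1.        ]]
[... 248 characters left out ...]
  [-0.99959734, -0.02108887,  0.01898487, -0.06442993],
       [ 0.01465102,  0.18939256,  0.98179214,  1.06924965],
       [ 0.        ,  0.        ,  0.        ,  1.        ]])}
{'intrinsics': array([[353.22487399,   0.        , 284.94142942],
       [  0.        , 353.22487399, 205.69369582],
       [  0.        ,   0.        ,   1.        ]]), 'mount': array([[-6.02132025e-04,  9.57246470e-01,  2.89272940e-01,
         7.26584627e-02],
       [ 9.99999762e-01,  4.79022422e-04,  4.96380199e-04,
         1.12813692e-04],
       [ 3.36589969e-04,  2.89273170e-01, -9.57246530e-01,
        -1.41107874e-01],
       [ 0.00000000e+00,  0.00000000e+00,  0.00000000e+00,
         1.00000000e+00]])}
```

View pics/scene0.png

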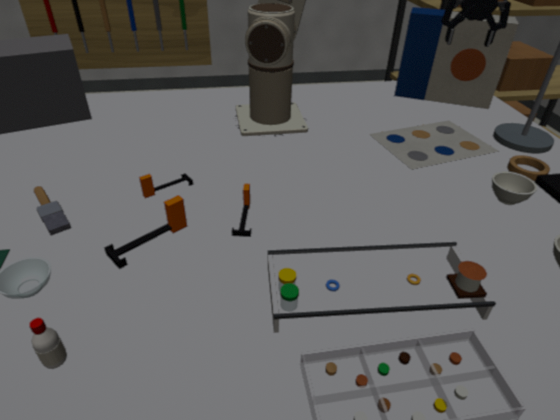

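View pics/top0.png

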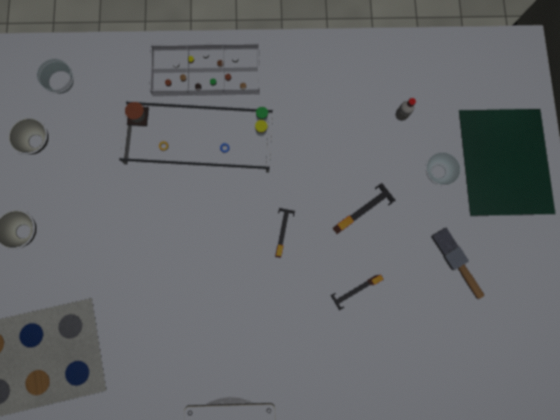

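The scene shows three rakes; the largest is in the top view, with its handle near (344,224) and head near (386,194). The brass ring is at about (164,146) and the blue ring at (225,148). The shelf front edge runs from (124,161) to (268,169).

```bash
cat >> h.py <<'E'
def ray(n,uv,T=None):
    i=cams.camera_info(n); K=i['intrinsics']
    T=i['T'] if T is None else T
    u=np.atleast_2d(uv).astype(float)
    d=np.c_[(u[:,0]-K[0,2])/K[0,0],-(u[:,1]-K[1,2])/K[1,1],-np.ones(len(u))]
    return T[:3,3],d@T[:3,:3].T
def plane(n,uv,z,T=None):
    o,d=ray(n,uv,T); return o+d*((z-o[2])/d[:,2])[:,None]
def tri(rs):
    A=np.zeros((3,3));b=np.zeros(3)
    for o,d in rs:
        d=d.ravel()/np.linalg.norm(d);P=np.eye(3)-np.outer(d,d);A+=P;b+=P@o
    p=np.linalg.solve(A,b); 
    return p,[np.linalg.norm(np.cross(p-o,d.ravel()/np.linalg.norm(d))) for o,d in rs]
def blobs(img,lo,hi,amin=8,light=None):
    m=cv2.inRange(cv2.cvtColor(img,cv2.COLOR_BGR2HSV),lo,hi)
    n,l,s,c=cv2.connectedComponentsWithStats(m)
    return m,l,[(i,s[i].tolist(),c[i].round(2).tolist()) for i in range(1,n) if s[i,4]>=amin]
E
python3 - <<'E'
from h import *
for n in('top','scene'):
    im=cv2.imread(f'pics/{n}0.png')
    for nm,lo,hi in(('or',(5,120,90),(25,255,255)),('bl',(100,100,50),(130,255,255))):
        print(n,nm); [print(b) for b in blobs(im,lo,hi)[2]]
t=cv2.imread('pics/top0.png'); 
a=cv2.resize(t[90:190,110:290],None,fx=4,fy=4,interpolation=2); b=cv2.resize(t[170:250,310:430],None,fx=4,fy=4,interpolation=2)
cv2.imwrite('pics/a.png',cv2.convertScaleAbs(a,alpha=1.7));cv2.imwrite('pics/b.png',cv2.convertScaleAbs(b,alpha=1.7))
E
```

```text
top or
(1, [160, 142, 8, 7, 14], [163.71, 144.07])
(3, [338, 216, 15, 14, 106], [345.1, 222.41])
(4, [276, 245, 7, 11, 53], [279.0, 250.0])
(5, [372, 275, 11, 9, 53], [377.04, 279.08])
top bl
(1, [220, 143, 9, 9, 43], [224.07, 147.28])
(2, [20, 324, 23, 23, 413], [30.9, 334.89])
(3, [66, 361, 23, 24, 428], [76.74, 372.71])
scene or
(1, [413, 131, 16, 6, 74], [420.55, 133.57])
(2, [461, 142, 18, 7, 87], [469.22, 145.07])
(3, [511, 157, 10, 11, 33], [514.06, 160.76])
(8, [537, 170, 10, 4, 18], [542.22, 171.78])
(11, [140, 174, 11, 6, 35], [144.86, 176.57])
(12, [243, 184, 7, 7, 36], [246.08, 186.97])
(13, [35, 187, 13, 17, 115], [40.75, 194.83])
(14, [164, 196, 19, 10, 96], [172.85, 200.5])
(15, [460, 262, 20, 17, 164], [468.62, 270.04])
(26, [478, 270, 8, 6, 17], [481.59, 272.71])
(30, [408, 274, 12, 10, 66], [413.53, 278.67])
(31, [476, 275, 9, 4, 17], [478.76, 277.06])
(39, [327, 363, 9, 9, 60], [330.97, 367.23])
(40, [435, 364, 6, 8, 24], [437.79, 367.75])
scene bl
(1, [127, 0, 8, 31, 100], [130.64, 14.03])
(2, [411, 7, 34, 9, 199], [427.55, 11.14])
(3, [387, 135, 17, 8, 100], [395.22, 138.24])
(4, [435, 146, 19, 9, 118], [443.93, 150.06])
(5, [326, 280, 13, 11, 83], [332.31, 284.87])
```

View pics/a.png

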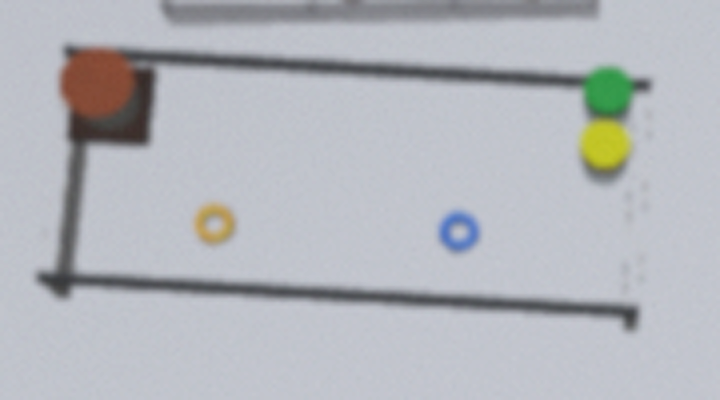

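View pics/b.png

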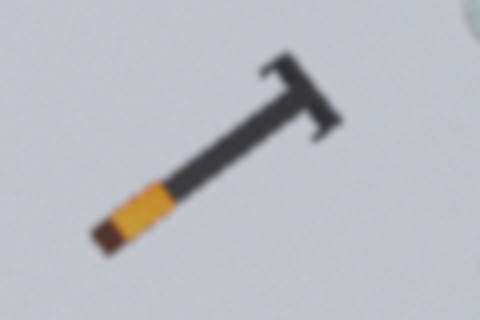

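```bash
python3 - <<'E'
from h import *
T='top'
c=lambda x,y,ox,oy:((x+.5)/4-.5+ox,(y+.5)/4-.5+oy)
br=c(215,224,110,90); bl=c(459,232,110,90)
print('ring top-plane',plane(T,[br,bl],.006).round(4))
S=cv2.imread('pics/scene0.png')
print('scene-plane',plane('scene',[(413.8,279),(332.4,285)],.006).round(4))
for a,b in((br,(413.8,279)),(bl,(332.4,285))): print(tri([ray(T,a),ray('scene',b)]))
# shelf edges
fe=plane(T,[c(70,281,110,90),c(630,311,110,90)],.037); be=plane(T,[c(70,52,110,90),c(645,85,110,90)],.037)
print('front',fe.round(4),'back',be.round(4)); 
for e in(fe,be): d=e[0]-e[1]; print(np.degrees(np.arctan2(-d[0],d[1])),np.linalg.norm(d))
# rake
im=cv2.imread('pics/top0.png'); d=np.load('pics/top0.npy'); print('depth handle',d[218:228:2,340:352:2])
h=plane(T,[c(150,208,310,170),c(105,240,310,170),c(170,188,310,170)],.07); print(h.round(4))
k=plane(T,[c(288,55,310,170),c(340,122,310,170),c(300,95,310,170)],.017); print(k.round(4))
s=cv2.convertScaleAbs(cv2.resize(S[180:280,90:270],None,fx=4,fy=4,interpolation=2),alpha=1.3); cv2.imwrite('pics/c.png',s)
s=cv2.convertScaleAbs(cv2.resize(S[235:335,250:500],None,fx=3,fy=3,interpolation=2),alpha=1.3); cv2.imwrite('pics/d.png',s)
E
```

```text
ring top-plane [[0.6698 0.1487 0.006 ]
 [0.6621 0.0057 0.006 ]]
scene-plane [[0.6766 0.1495 0.006 ]
 [0.6689 0.0059 0.006 ]]
(array([0.67211936, 0.1511515 , 0.00082196]), [np.float64(0.0014705715660493861), np.float64(0.001470571566049301)])
(array([6.64095144e-01, 6.90047792e-03, 5.40395676e-04]), [np.float64(0.0009067354167287394), np.float64(0.0009067354167286937)])
front [[ 0.6277  0.2237  0.037 ]
 [ 0.6037 -0.0928  0.037 ]] back [[ 0.7654  0.228   0.037 ]
 [ 0.7391 -0.105   0.037 ]]
-4.33357872233046 0.3174535157603259
-4.530572317579155 0.3339682719829619
depth handle [[1.0850929 1.0843173 1.0849159 1.0155869 1.013343  1.0174963]
 [1.0835246 1.011353  1.0127712 1.0135552 1.0106114 1.0142422]
 [1.0164697 1.0126841 1.0131139 1.0142566 1.0155898 1.0143647]
 [1.0131534 1.0146921 1.0106664 1.0130124 1.0145024 1.0148163]
 [1.0121614 1.0103382 1.0092047 1.0093307 1.0123868 1.0816627]]
[[ 0.4707 -0.261   0.07  ]
 [ 0.454  -0.2358  0.07  ]
 [ 0.4814 -0.2724  0.07  ]]
[[ 0.5657 -0.3562  0.017 ]
 [ 0.5257 -0.3833  0.017 ]
 [ 0.542  -0.3615  0.017 ]]
```

View pics/c.png

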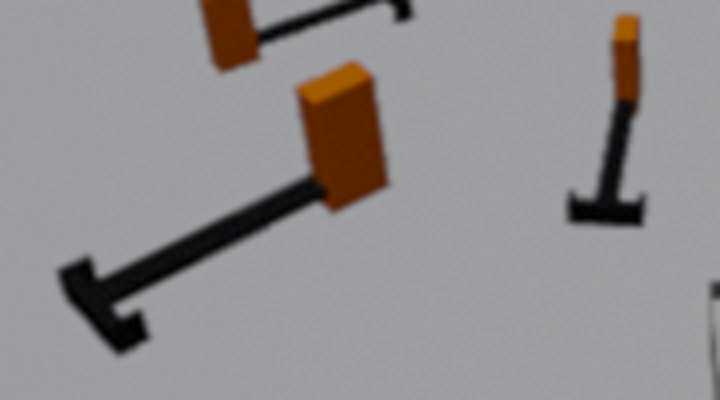

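View pics/d.png

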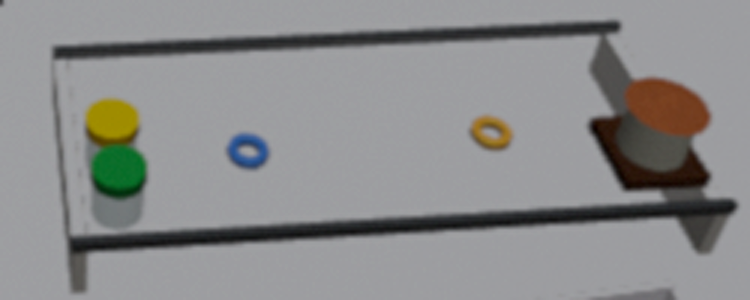

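```bash
python3 - <<'E'
from h import *
c=lambda x,y,ox,oy:((x+.5)/4-.5+ox,(y+.5)/4-.5+oy)
a=c(141,211,310,170); b=c(335,84,90,180)
p=plane('top',a,.07)[0];print(p,plane('scene',b,.07)[0],tri([ray('top',a),ray('scene',b)]))
# tool heading: handle->head
k=plane('top',c(312,88,310,170),.017)[0]; print(k,np.linalg.norm((k-p)[:2]),np.degrees(np.arctan2(*(k-p)[[1,0]])))
o=monitor.get_obs(); 
from scipy.spatial.transform import Rotation as R
Rm=R.from_quat(o['tool_rot']).as_matrix(); print(Rm.round(3)); t=np.array([.463,-.25,.25]); print(Rm.T@(t-o['eef_pos']))
E
```

```text
[ 0.46921528 -0.2560234   0.07      ] [ 0.4760148  -0.25562047  0.07      ] (array([ 0.46984053, -0.25662382,  0.06564501]), [np.float64(0.0002304101896527234), np.float64(0.00023041018965267875)])
[ 0.54596745 -0.36867454  0.017     ] 0.13631278597186203 -55.7323731381276
[[-0.956  0.292 -0.001]
 [ 0.292  0.956 -0.002]
 [-0.    -0.002 -1.   ]]
[-0.51585988 -0.60314396 -0.01835514]
```

Request:
send_rows(
  moves=[
    [-0.03, -0.035, 0, 0],
    [-0.03, -0.035, 0, 0],
    [-0.03, -0.035, 0, 0],
    [-0.03, -0.035, 0, 0],
    [-0.03, -0.035, 0, 0],
    [-0.03, -0.035, 0, 0],
    [-0.03, -0.035, 0, 0],
    [-0.03, -0.035, 0, 0],
    [-0.03, -0.035, 0, 0],
    [-0.03, -0.035, 0, 0],
    [-0.03, -0.035, 0, 0],
    [-0.03, -0.035, 0, 0],
    [-0.03, -0.035, 0, 0],
    [-0.03, -0.035, 0, 0],
    [-0.03, -0.035, 0, 0],
    [-0.03, -0.035, 0, 0],
    [-0.03, -0.035, 0, 0],
  ],
  claw=1,
)

```text
clock: 1.8
eef_pos: [0.46, -0.2418, 0.2308]
tool_rot: [0.148, 0.989, 0.0, -0.0]
ft_force: [1.0, 1.3, 0.8]
grip_width: 0.0855
```

Request:
send_rows(
  moves=[
    [0, 0, 0, 0.96],
    [0, 0, 0, 0.96],
    [0, 0, 0, 0.96],
    [0, 0, 0, 0.96],
    [0, 0, 0, 0.96],
    [0, 0, 0, 0.96],
    [0, 0, 0, 0.96],
    [0, 0, 0, 0],
  ],
)

```text
clock: 2.6
eef_pos: [0.4596, -0.2399, 0.2308]
tool_rot: [0.466, 0.885, -0.0, -0.001]
ft_force: [0.3, -0.2, 0.7]
grip_width: 0.0856
```

```bash
cat >> h.py <<'E'
from scipy.spatial.transform import Rotation as R
def wT():
    o=monitor.get_obs(); M=np.eye(4); M[:3,:3]=R.from_quat(o['tool_rot']).as_matrix(); M[:3,3]=o['eef_pos']
    return M, M@cams.camera_info('wrist')['mount']
E
python3 - <<'E'
from h import *
M,C=wT(); snap('wrist','w1'); np.save('pics/w1C.npy',C); print(M.round(4),monitor.get_obs()['joint_pos'],monitor.get_obs()['clock'])
E
```

```text
[[-5.664e-01  8.241e-01 -1.100e-03  4.596e-01]
 [ 8.241e-01  5.664e-01  6.000e-04 -2.399e-01]
 [ 1.100e-03 -6.000e-04 -1.000e+00  2.308e-01]
 [ 0.000e+00  0.000e+00  0.000e+00  1.000e+00]] [-4.80996898e-01  2.78317375e-01  5.39942423e-02  1.34751732e+00
 -3.18993884e-07  4.85936762e-01] 2.65
```

View pics/w1.png

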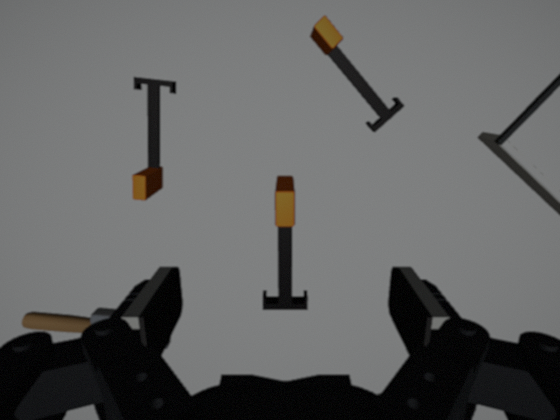

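The wrist view shows the big rake upright in the image, with its handle top face at about (285,208) and crosspiece at about (285,302). The tool is nearly aligned with it.

```bash
python3 - <<'E'
from h import *
M,_=wT(); C=np.load('pics/w1C.npy'); im=cv2.imread('pics/w1.png')
hsv=cv2.cvtColor(im,cv2.COLOR_BGR2HSV)
print(hsv[172:234:4,285].tolist()); 
m=cv2.inRange(hsv,(5,120,150),(30,255,255)); m[:165]=0;m[240:]=0;m[:,:260]=0;m[:,310:]=0
r=cv2.minAreaRect(cv2.findNonZero(m)); print(r, cv2.boxPoints(r))
g=(hsv[:,:,2]<60).astype(np.uint8)
dk=g.copy(); dk[:285]=0; dk[312:]=0; dk[:,:250]=0; dk[:,320:]=0
bx=cv2.boundingRect(cv2.findNonZero(dk));print(bx)
a=r[0]
c=plane('wrist',a,.07,C)[0]; print('grip w',c)
t=lambda x,y,ox,oy:((x+.5)/4-.5+ox,(y+.5)/4-.5+oy)
for z in(.066,.07,.074): print(z,plane('wrist',a,z,C)[0],plane('wrist',cv2.boxPoints(r),z,C).round(4).tolist())
print(tri([ray('wrist',a,C),ray('top',t(141,211,310,170))]),tri([ray('wrist',a,C),ray('scene',t(335,84,90,180))]))
sh=(bx[0]+bx[2]/2-.5,bx[1]+bx[3]-.5)
hd=plane('wrist',sh,.017,C)[0]; print('head far mid',hd,np.linalg.norm((hd-c)[:2]),'heading',np.degrees(np.arctan2(*(hd-c)[[1,0]])),'tool -x heading',np.degrees(np.arctan2(-M[1,0],-M[0,0])))
d=c-M[:3,3]; print('in tool',M[:3,:3].T@d)
E
```

```text
[[120, 2, 129], [10, 77, 73], [11, 250, 53], [10, 224, 57], [10, 209, 55], [17, 196, 122], [20, 182, 126], [20, 184, 125], [20, 188, 125], [20, 190, 125], [19, 188, 125], [19, 190, 125], [18, 192, 126], [18, 195, 127], [0, 41, 31], [90, 11, 23]]Traceback (most recent call last):
  File "<stdin>", line 6, in <module>
cv2.error: OpenCV(4.12.0) /io/opencv/modules/imgproc/src/convhull.cpp:143: error: (-215:Assertion failed) total >= 0 && (depth == CV_32F || depth == CV_32S) in function 'convexHull'
```

```bash
python3 - <<'E'
from h import *
M,_=wT(); C=np.load('pics/w1C.npy'); im=cv2.imread('pics/w1.png')
hsv=cv2.cvtColor(im,cv2.COLOR_BGR2HSV)
m=cv2.inRange(hsv,(13,120,90),(30,255,255)); m[:165]=0;m[240:]=0;m[:,:260]=0;m[:,310:]=0
r=cv2.minAreaRect(cv2.findNonZero(m)); print(r)
g=(hsv[:,:,2]<60).astype(np.uint8)
dk=g.copy(); dk[:285]=0; dk[312:]=0; dk[:,:250]=0; dk[:,320:]=0
bx=cv2.boundingRect(cv2.findNonZero(dk));print(bx)
a=r[0]
c=plane('wrist',a,.07,C)[0]
t=lambda x,y,ox,oy:((x+.5)/4-.5+ox,(y+.5)/4-.5+oy)
for z in(.066,.07): 
  print(z,plane('wrist',a,z,C)[0]); b=plane('wrist',cv2.boxPoints(r),z,C); print(np.linalg.norm(b[0]-b[1]),np.linalg.norm(b[2]-b[1]))
print(tri([ray('wrist',a,C),ray('top',t(141,211,310,170))]),tri([ray('wrist',a,C),ray('scene',t(335,84,90,180))]))
sh=(bx[0]+bx[2]/2-.5,bx[1]+bx[3]-.5)
hd=plane('wrist',sh,.017,C)[0]; print('head far mid',hd,np.linalg.norm((hd-c)[:2]),'heading',np.degrees(np.arctan2(*(hd-c)[[1,0]])),'tool -x heading',np.degrees(np.arctan2(-M[1,0],-M[0,0])))
d=c-M[:3,3]; print('in tool',M[:3,:3].T@d)
E
```

```text
((284.5, 208.5), (35.0, 17.0), 90.0)
(263, 285, 44, 24)
0.066 [ 0.47216177 -0.25794647  0.066     ]
0.01518851788065842 0.0332339013099867
0.07 [ 0.47146699 -0.25691977  0.07      ]
0.014989949210742736 0.032799414440952766
(array([ 0.46650412, -0.25106367,  0.09411387]), [np.float64(0.0008418167346309173), np.float64(0.0008418167346309699)]) (array([ 0.47194123, -0.25684769,  0.06730147]), [np.float64(0.0007416364648075185), np.float64(0.0007416364648075646)])
head far mid [ 0.54879188 -0.36983841  0.017     ] 0.13685670483995888 heading -55.59727778834911 tool -x heading -55.401230707264666
in tool [-2.08845925e-02  1.31524715e-04  1.60832325e-01]
```

Request:
send_rows(
  moves=[
    [-0.021, 0, 0.03, 0],
    [0, 0, 0.045, 0],
    [0, 0, 0.045, 0],
    [0, 0, 0.03, 0],
    [0, 0, 0.03, 0],
    [0, 0, 0.026, 0],
    [0, 0, 0, 0],
  ],
)

```text
clock: 3.35
eef_pos: [0.4685, -0.2555, 0.0214]
tool_rot: [0.465, 0.885, 0.0, -0.004]
ft_force: [0.5, 0.8, 0.1]
grip_width: 0.0854
```

Request:
send_rows(
  moves=[
    [0, 0, 0, 0],
    [0, 0, 0, 0],
    [0, 0, 0, 0],
    [0, 0, 0, 0],
    [0, 0, 0, 0],
    [0, 0, 0, 0],
    [0, 0, 0, 0],
    [0, 0, 0, 0],
  ],
  claw=-1,
)

```text
clock: 4.15
eef_pos: [0.4726, -0.2578, 0.0265]
tool_rot: [0.466, 0.885, -0.0, 0.001]
ft_force: [0.3, 0.4, 6.0]
grip_width: 0.0171
```

Request:
send_rows(
  moves=[
    [0, 0, -0.02, 0],
    [0, 0, -0.04, 0],
    [0, 0, -0.04, 0],
    [0, 0, 0, -0.99],
    [0, 0, 0, -0.99],
    [0, 0, 0, -0.99],
    [0, 0, 0, -0.99],
    [0, 0, 0, -0.99],
    [0, 0, 0, -0.99],
    [0, 0, 0, -0.99],
    [0, 0, 0, -0.99],
    [0, 0, 0, -0.99],
    [0, 0, 0, 0],
  ],
)

```text
clock: 5.45
eef_pos: [0.4713, -0.257, 0.1247]
tool_rot: [0.039, 0.999, 0.0, -0.001]
ft_force: [-0.2, -0.1, -1.4]
grip_width: 0.0172
```

```bash
python3 - <<'E'
from h import *
M,C=wT(); o=monitor.get_obs(); print(M.round(4),o['joint_pos'],o['grip_width'],o['clock'])
print(M[:3,:3].T@(np.array([.460,.118,M[2,3]])-M[:3,3]), np.degrees(np.arctan2(-M[1,0],-M[0,0])))
E
```

```text
[[-9.970e-01  7.780e-02 -1.300e-03  4.713e-01]
 [ 7.780e-02  9.970e-01  7.000e-04 -2.570e-01]
 [ 1.400e-03  6.000e-04 -1.000e+00  1.247e-01]
 [ 0.000e+00  0.000e+00  0.000e+00  1.000e+00]] [-4.99250687e-01  3.82580120e-01 -8.34922021e-02  1.10622339e+00
 -2.73968858e-05 -4.21328508e-01] 0.01719565975992247 5.45
[4.04304560e-02 3.72993183e-01 2.75170514e-04] -4.46458757525356
```

Request:
send_rows(
  moves=[
    [0.04, 0, 0, 0],
    [0, 0.0415, 0, 0],
    [0, 0.0415, 0, 0],
    [0, 0.0415, 0, 0],
    [0, 0.0415, 0, 0],
    [0, 0.0415, 0, 0],
    [0, 0.0415, 0, 0],
    [0, 0.0415, 0, 0],
    [0, 0.0415, 0, 0],
    [0, 0.0415, 0, 0],
    [0, 0, 0.03, 0],
    [0, 0, 0.03, 0],
    [0, 0, 0, 0],
  ],
)

```text
clock: 6.75
eef_pos: [0.4569, 0.1178, 0.0617]
tool_rot: [0.039, 0.999, -0.001, -0.004]
ft_force: [-1.1, 0.3, -1.7]
grip_width: 0.0178
```

```bash
python3 - <<'E'
from h import *
M,C=wT(); snap('wrist','w2'); np.save('pics/w2C.npy',C); snap('top','t2'); print(M.round(4))
t=cv2.imread('pics/t2.png'); cv2.imwrite('pics/t2c.png',cv2.convertScaleAbs(cv2.resize(t[90:290,100:300],None,fx=3,fy=3,interpolation=2),alpha=1.7))
w=cv2.imread('pics/w2.png'); cv2.imwrite('pics/w2b.png',cv2.convertScaleAbs(w,alpha=1.7))
E
```

```text
[[-0.9969  0.0783 -0.0089  0.4569]
 [ 0.0783  0.9969 -0.0023  0.1178]
 [ 0.0087 -0.003  -1.      0.0617]
 [ 0.      0.      0.      1.    ]]
```

View pics/w2b.png

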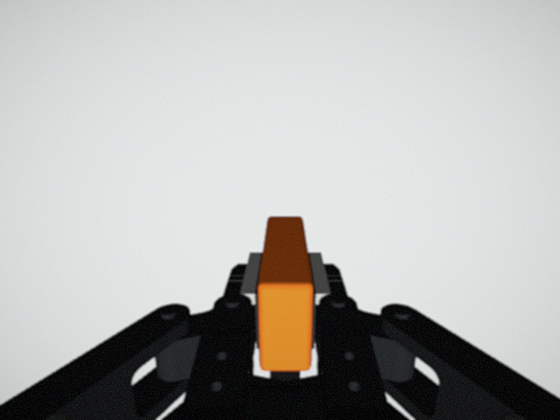

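View pics/t2c.png

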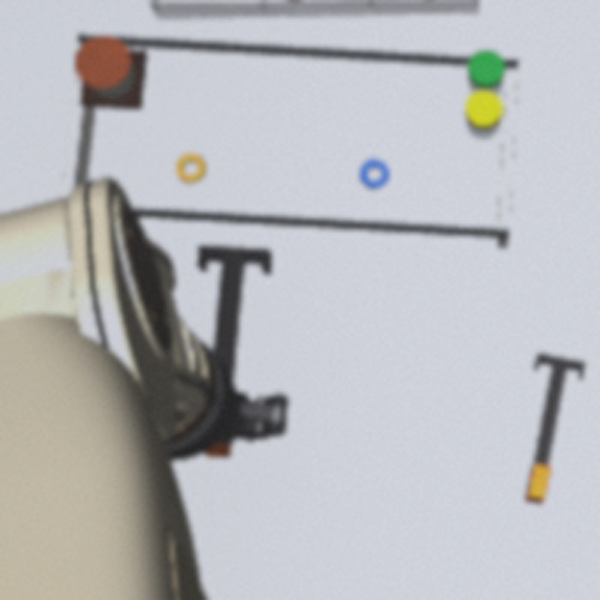

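Request:
send_rows(
  moves=[
    [0, 0, 0.016, 0],
    [0, 0, 0.016, 0],
    [0, 0, 0, 0],
    [-0.02, 0, 0, 0],
    [-0.02, 0, 0, 0],
    [-0.02, 0, 0, 0],
    [-0.02, 0, 0, 0],
    [-0.02, 0, 0, 0],
    [-0.012, 0, 0, 0],
    [0, 0, 0, 0],
    [0, 0, 0, 0],
  ],
)

```text
clock: 7.95
eef_pos: [0.5729, 0.1092, 0.0345]
tool_rot: [0.039, 0.999, 0.0, 0.0]
ft_force: [-0.6, -0.4, -0.6]
grip_width: 0.0176
```

```bash
python3 - <<'E'
from h import *
M,C=wT(); snap('scene','s3'); snap('top','t3'); print(M.round(4))
t=cv2.imread('pics/t3.png'); cv2.imwrite('pics/t3c.png',cv2.convertScaleAbs(cv2.resize(t[90:240,100:300],None,fx=3,fy=3,interpolation=2),alpha=1.7))
w=cv2.imread('pics/s3.png'); cv2.imwrite('pics/s3b.png',cv2.convertScaleAbs(cv2.resize(w[180:330,250:500],None,fx=3,fy=3,interpolation=2),alpha=1.5))
E
```

```text
[[-9.969e-01  7.870e-02  9.000e-04  5.729e-01]
 [ 7.870e-02  9.969e-01  3.000e-04  1.092e-01]
 [-8.000e-04  4.000e-04 -1.000e+00  3.450e-02]
 [ 0.000e+00  0.000e+00  0.000e+00  1.000e+00]]
```

View pics/t3c.png

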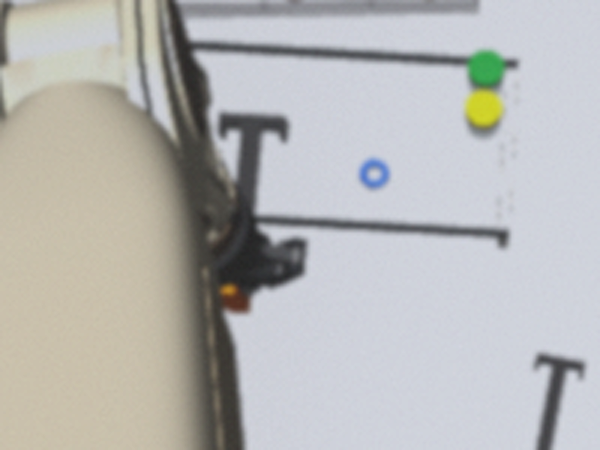

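View pics/s3b.png

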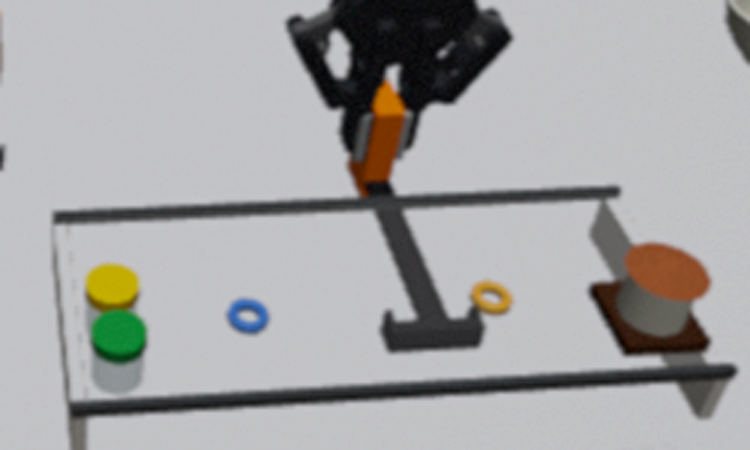

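Request:
send_rows(
  moves=[
    [0, 0, 0.006, 0],
    [0, 0.012, 0, 0],
    [0, 0.012, 0, 0],
    [0, 0.012, 0, 0],
    [0, 0.013, 0, 0],
    [0, 0, 0, 0],
    [0, 0, 0, 0],
  ],
)

```text
clock: 8.75
eef_pos: [0.5763, 0.159, 0.0272]
tool_rot: [0.038, 0.999, -0.0, -0.0]
ft_force: [0.1, 0.7, -2.2]
grip_width: 0.0175
```

```bash
python3 - <<'E'
from h import *
M,C=wT(); snap('scene','s4');  print(M.round(4))
w=cv2.imread('pics/s4.png'); cv2.imwrite('pics/s4b.png',cv2.convertScaleAbs(cv2.resize(w[180:330,250:500],None,fx=3,fy=3,interpolation=2),alpha=1.5))
E
```

```text
[[-9.971e-01  7.630e-02 -2.000e-04  5.763e-01]
 [ 7.630e-02  9.971e-01 -4.000e-04  1.590e-01]
 [ 2.000e-04 -5.000e-04 -1.000e+00  2.720e-02]
 [ 0.000e+00  0.000e+00  0.000e+00  1.000e+00]]
```

View pics/s4b.png

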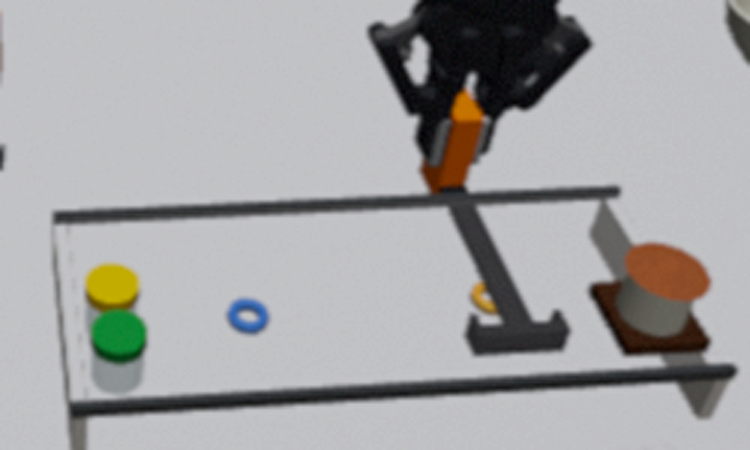

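Request:
send_rows(
  moves=[
    [0, -0.003, 0.001, 0],
    [0.008, 0, 0, 0],
    [0.008, 0, 0, 0],
    [0.006, 0, 0, 0],
    [0.01, 0, 0, 0],
    [0.012, 0, 0, 0],
    [0.012, 0, 0, 0],
    [0.012, 0, 0, 0],
    [0.012, 0, 0, 0],
    [0.012, 0, 0, 0],
    [0.012, 0, 0, 0],
    [0.012, 0, 0, 0],
    [0.01, 0, 0, 0],
    [0.008, 0, 0, 0],
    [0.005, 0, 0, 0],
    [0, 0, 0, 0],
    [0, 0, 0, 0],
  ],
)

```text
clock: 10.5
eef_pos: [0.437, 0.1662, 0.0264]
tool_rot: [0.039, 0.999, 0.0, -0.001]
ft_force: [-3.6, 0.5, 5.2]
grip_width: 0.0171
```

```bash
python3 - <<'E'
from h import *
M,C=wT(); snap('scene','s5'); snap('top','t5'); print(M.round(4))
t=cv2.imread('pics/t5.png'); cv2.imwrite('pics/t5c.png',cv2.convertScaleAbs(cv2.resize(t[90:290,100:300],None,fx=3,fy=3,interpolation=2),alpha=1.7))
w=cv2.imread('pics/s5.png'); cv2.imwrite('pics/s5b.png',cv2.convertScaleAbs(cv2.resize(w[130:330,250:500],None,fx=3,fy=3,interpolation=2),alpha=1.5))
E
```

```text
[[-9.970e-01  7.740e-02 -1.200e-03  4.370e-01]
 [ 7.740e-02  9.970e-01  3.000e-04  1.662e-01]
 [ 1.200e-03  2.000e-04 -1.000e+00  2.640e-02]
 [ 0.000e+00  0.000e+00  0.000e+00  1.000e+00]]
```

View pics/s5b.png

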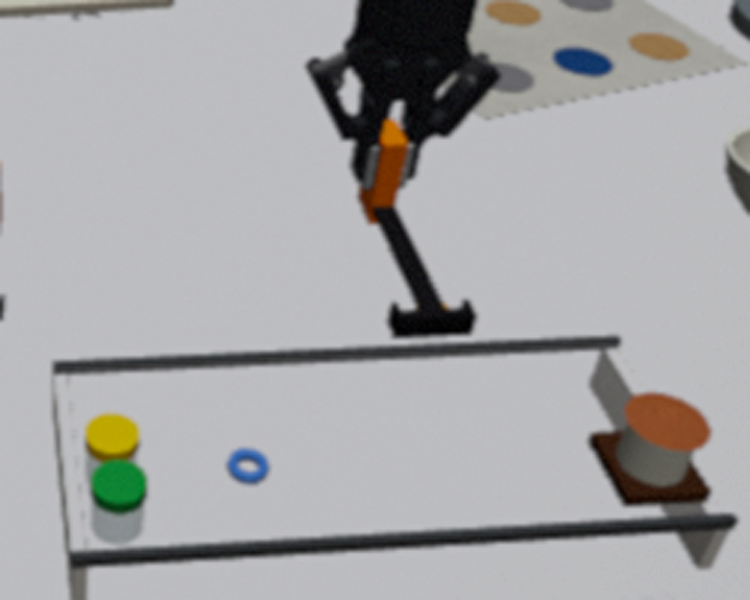

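View pics/t5c.png

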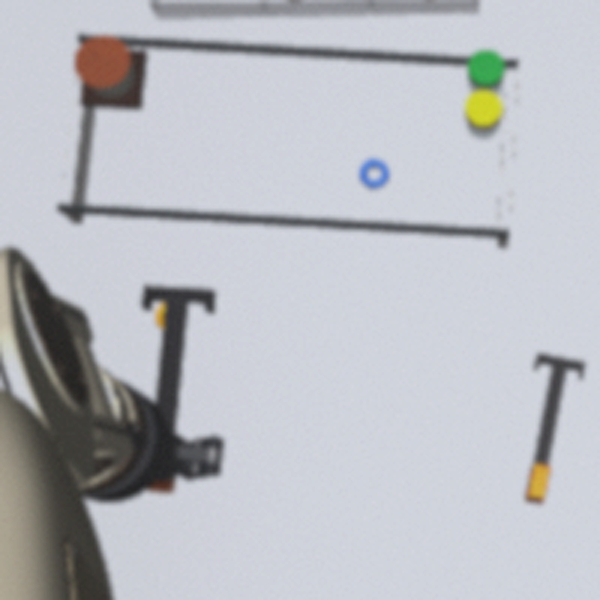

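The brass ring shows in the pocket at about (162,315) in the top crop, well clear of the front edge, and the blue ring hasn't moved. I'll release the rake and lift.

Request:
send_rows(
  moves=[
    [0, 0, -0.001, 0],
    [0, 0, 0, 0],
    [0, 0, 0, 0],
    [0, 0, 0, 0],
    [0, 0, 0, 0],
    [0, 0, 0, 0],
    [0, 0, 0, 0],
  ],
  claw=1,
)

```text
clock: 11.3
eef_pos: [0.4376, 0.1661, 0.0273]
tool_rot: [0.039, 0.999, -0.0, -0.0]
ft_force: [-0.4, -0.4, 0.9]
grip_width: 0.0851
```

Request:
send_rows(
  moves=[
    [0, 0, -0.015, 0],
    [0, 0, -0.03, 0],
    [0, 0, -0.04, 0],
    [0, 0, -0.04, 0],
    [0, 0, -0.04, 0],
    [0.04, 0, -0.02, 0],
    [0.04, 0, 0, 0],
    [0, 0, 0, 0],
    [0, 0, 0, 0],
  ],
)

```text
clock: 12.2
eef_pos: [0.3575, 0.1725, 0.2127]
tool_rot: [0.038, 0.999, 0.0, 0.001]
ft_force: [0.0, -0.3, 0.3]
grip_width: 0.0855
```

```bash
python3 - <<'E'
from h import *
M,C=wT(); print(monitor.get_obs()['clock'],M[:3,3]); snap('scene','s6'); snap('top','t6'); snap('wrist','w6'); np.save('pics/w6C.npy',C)
t=cv2.imread('pics/t6.png'); cv2.imwrite('pics/t6c.png',cv2.convertScaleAbs(cv2.resize(t[90:290,100:300],None,fx=3,fy=3,interpolation=2),alpha=1.7))
w=cv2.imread('pics/s6.png'); cv2.imwrite('pics/s6b.png',cv2.convertScaleAbs(cv2.resize(w[130:330,250:500],None,fx=3,fy=3,interpolation=2),alpha=1.5))
print([plane('top',b[2],.006)[0].round(4) for b in blobs(t,(100,100,50),(130,255,255))[2]][:1], plane('top',(224.07,147.28),.006).round(4))
for n,i in(('top',t),('scene',w)):
  print(n,[(b,plane(n,b[2],.006)[0].round(3)) for b in blobs(i,(12,110,70),(28,255,255),4)[2] if 100<b[2][0]<440])
E
```

```text
12.2 [0.35753555 0.17246669 0.21266567]
[array([0.663 , 0.0064, 0.006 ])] [[0.663  0.0064 0.006 ]]
top [((2, [182, 76, 2, 4, 7], [182.57, 77.29]), array([0.841, 0.105, 0.006])), ((3, [242, 84, 2, 3, 4], [242.5, 85.0]), array([ 0.819, -0.039,  0.006])), ((5, [152, 192, 3, 7, 15], [153.27, 195.0]), array([0.552, 0.17 , 0.006])), ((6, [143, 236, 10, 16, 130], [147.81, 243.28]), array([0.441, 0.18 , 0.006])), ((7, [276, 244, 7, 13, 60], [279.02, 249.95]), array([ 0.419, -0.116,  0.006])), ((9, [371, 275, 12, 9, 64], [376.56, 279.06]), array([ 0.349, -0.332,  0.006]))]
scene [((17, [436, 7, 4, 1, 4], [437.5, 7.0]), array([-1.471,  1.291,  0.006])), ((37, [142, 14, 4, 2, 4], [143.5, 14.25]), array([-1.396, -0.487,  0.006])), ((54, [413, 131, 16, 7, 83], [420.51, 133.78]), array([0.159, 0.407, 0.006])), ((57, [375, 170, 10, 28, 179], [379.16, 182.69]), array([0.381, 0.199, 0.006])), ((58, [140, 174, 14, 23, 174], [146.9, 184.28]), array([ 0.315, -0.328,  0.006])), ((59, [243, 184, 6, 20, 78], [246.12, 192.42]), array([ 0.377, -0.11 ,  0.006])), ((64, [279, 268, 17, 14, 201], [286.96, 274.63]), array([ 0.634, -0.066,  0.006])), ((65, [327, 363, 9, 10, 75], [330.88, 367.64]), array([ 0.816, -0.038,  0.006])), ((66, [434, 364, 7, 9, 33], [437.58, 367.61]), array([0.84 , 0.111, 0.006])), ((67, [384, 399, 6, 10, 35], [386.8, 403.09]), array([0.876, 0.021, 0.006]))]
```

View pics/s6b.png

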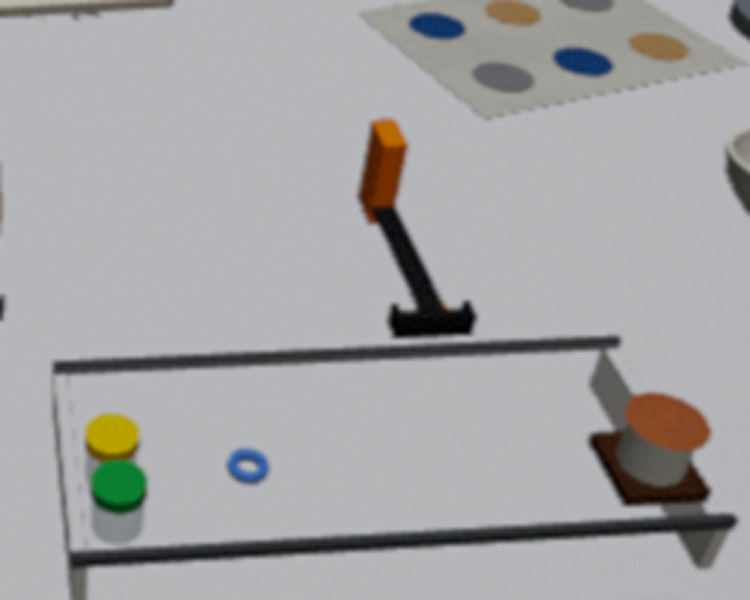

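View pics/t6c.png

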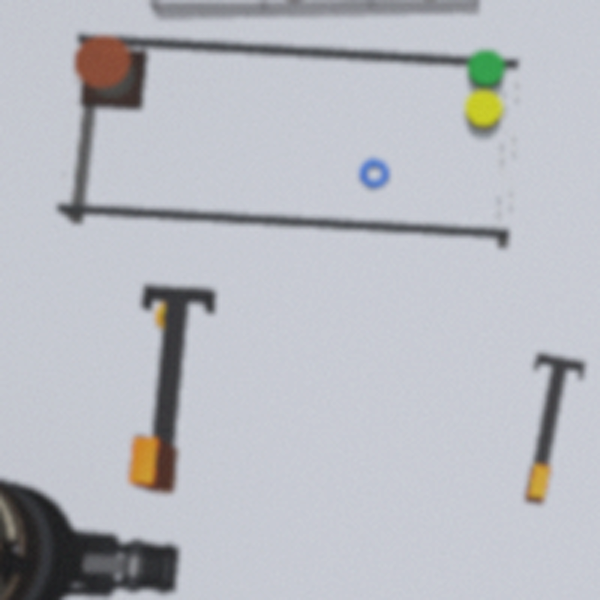

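View pics/w6.png

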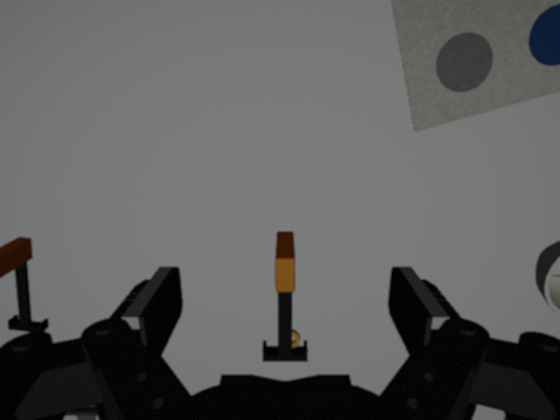

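The rake is released and stands upright. The brass ring lies at about (0.552, 0.165), roughly 70 mm in front of the shelf edge (x ≈ 0.62), and the blue ring is at the same pixel as at the start. I'm handing the job in.

```bash
python3 -c "
from h import *
print(order.job_done())"
```

```text
the job is handed in; nothing more can be done
None
```

I handed the job in at about 12.4 s of the 42 s allowed. My last checks showed the end conditions I could see being met. `job_done()` gives no verdict, so this rests on my own measurements.

**What I did:** I gripped the largest rake by its orange handle and slid its head under the shelf beside the brass ring. I then moved it sideways behind the ring and dragged the ring out. Last, I let go of the rake and lifted clear.

**Last checks:**
- **Brass ring:** it lies in the rake's pocket about 70 mm in front of the shelf edge. It is partly hidden under the blade, so its position comes from the visible part. The gripper stayed at the handle, about 115 mm from it.
- **Blue ring:** it shows no shift in the top view, to within a pixel.
- **Rake:** it stands upright in all three views. I judged this by eye and did not measure its tilt. The robot is clear of everything.

**Disagreements:** the scene and top cameras differed by about 7 mm in x on the rings. One of the two new triangulations of the handle top (wrist with top camera) gave 94 mm. The pairs with the scene camera gave 66–67 mm, near the stated 70 mm, so I used 70.

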